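Snug up the blue chiller port

ROBOT

A 7-joint arm with a two-finger parallel gripper is mounted at the origin on the work surface. World frame = base frame: x ahead of the robot, y to its left, z up, the work surface at z = 0. Lengths are in m, angles in rad, forces in N, time in s.
With the tool pointing down it reaches from about 0.425 to 1.025 m from the base axis. Payload 9.4 kg.
Tool frame: the origin (TCP) lies at the very end of the fingers, on their centre line; the grasp point (between the pads) lies manip.grip_point_offset behind it (manip.grip_point_offset is the distance from the TCP to the grasp point, in m); z points along the fingers, y is the line along which they close (so a half turn about z gives the same grasp; the last joint's range is limited). The gripper opens to 93 mm and grips with 3 to 60 N. Pads are 15 mm wide; open, the fingers measure 128 mm over their backs; the gripper's body (75 mm by 188 mm) begins 65 mm behind the grasp point.
Start: joints at [-1.235, 0.599, -0.003, 1.599, 0.002, 0.943, -0.08], TCP at [0.291, 0.664, 0.219] pointing down, gripper open.
Joint ranges: [-2.57, 2.57], [-0.35, 1.97], [-1.29, 1.29], [0.11, 2.56], [-1.05, 4.19], [0.11, 1.86], [-2.63, 2.63]. Speed limits (rad/s): [2.22, 2.22, 3.01, 3.01, 3.14, 3.14, 3.14].

INTERFACE

Orientations are given as a unit quaternion [w, x, y, z].
In Python, from station import observe, cams, manip, models gives the robot as it stands.
- The arm moves only by the tool servo_tool, never from a script. Its argument "rows" is a list of rows, each a list of 5 numbers: the opening, from -1 (shut) to 1 (fully open), so that 0 is half open, then the shift along the tool's x, y, z scaled (see below), then the turn about the tool's z scaled (see below). In form: [[grip, tx, ty, tz, roll], ...]. A call has exactly 10 rows; each row shifts and turns the commanded pose from where the row before left it, along the tool's axes as they then stand; what a row does not reach is not made up. The controller multiplies each number of a shift by 30 mm and each number of a turn by 10 degrees. A row lasts 1/8 s, in which the tool goes at most 62.5 mm and 10.7 degrees, less where a joint would pass 70% of its speed; a pose out of reach is approached as far as the arm can. A call with a number of a shift or a turn outside -1 to 1 is refused whole. A call with a gripper value outside its range is refused whole. The fingers move at their own pace and stop on an object; the grip force is fixed at half the most. Time passes only in rows, so rows that do not move let the fingers close, or fill a call up. It gives the time, the measured TCP pose, the force, the opening and the grip force at its end, in the units of the state.
- observe(): the state, without advancing time (a new reading comes with each control period).
- cams.read_camera(name): name is "scene" or "top" or "wrist"; returns a dict with "frame" (384x512x3 uint8, red, green, blue), "K" (3x3 intrinsics, pixels), "rvec" (rotation vector, rad) and "tvec" (3), from world to camera coordinates, as OpenCV has them. Camera axes: x right, y down, z forward; pixel columns grow to the right and rows downward; lengths in m; the calibration is good to about 2 mm. A picture is of the moment at which its call begins. There is no depth.
- manip.close_job(): hands the job in; it is judged then, once.
Trained networks look in a picture, given as the dict that the camera call returned (one of the last four; its "shot" number tells which), for a name from the list of things; names that differ only in an ending like _2 or _b are one class to them, and where a whole thing is asked for, a point or a joint stands for the part that bears it (a point fixed in the world has none). Each returns a list of dicts, best first, with "confidence" (0 to 1); they miss things now and then, are a little off and sometimes report something else, mostly with a low value. They report only what shows in the picture. A call takes as long as a camera call.
- models.search_frame(name, picture): "at" ([column, row] in pixels, amid what is visible of it).
The state is a dict: "clock": time; "joint_pos": joint angles; "qd": joint speeds; "joint_efforts": joint torques, N m; "tool_pos": TCP position; "ee_rot": TCP orientation; "wrist_force": force on the tool from outside, world axes, zero at the start; "moment": the same for the moment, N m; "opening": opening from 0.0 (shut) to 1.0 (fully open); "grip_force": force on a finger pad.
Only numpy, scipy, OpenCV 4.12 (cv2) and the standard library are available. Lean on these libraries where they do the work, as an engineer would, in place of code of your own. Each camera call takes 0.05 s, during which the arm holds its last target. There are 200 camera calls.

TASK

The nut on the blue-capped chiller port is loose and an adjustable wrench already sits on it with its jaws too wide. Roll the wrench's worm until the jaws just close on the nut, and only then swing the handle clockwise (seen from above) until it lies over the green line on the port's plate, and let go. Leave the wrench on the red-capped port as it is.

Things in the scene. Friction and masses are not known exactly. Their poses are not given: they have to be found in the camera images.
- blue_worm_top (a point): Highest point of the ribbed brass worm (roller, 26 mm diameter, 26 mm long) of the wrench on the blue-capped port, 64 mm above the table, 14 mm proud of the wrench's head. Frame: x along the handle, away from the nut; z up; worm axis y. It lies 58 mm from the nut's axis along x, 8 mm to -y. The cap (28 mm diameter, on the nut's axis) is 74 mm high. Sprung: gives up to 6 mm, 1 N plus 0.9 N/mm.
- blue_worm (a joint): Roll of that worm, rad: starts 0 to 0.35 (jaws 5 to 7 mm too wide); at 1.2 it stops, jaws just fitting. Rolled by rubbing: press shut fingertips 3 mm down on its top and drag along +x, towards the handle's end (the other way opens the jaws). 13 mm of drag rolls it 1 rad and moves the jaw 6 mm; several strokes are fine. At the stop the fingers just slip. It stays where left.
- blue_handle (a point): Middle of that wrench's steel handle, 180 mm from the nut's upright axis, half-way up, 42 mm above the table. x along the handle away from the nut, z up. The handle is 24 mm wide (y), 14 mm thick, straight from 105 to 225 mm from the axis, with 27 mm of air between it and the 8 mm plate below. It swings level, needs about 4 N here and stays where left.
- blue_swing (a joint): Swing of that wrench (and the nut) about the nut's axis, rad, growing clockwise seen from above: starts between 0 and 0.25; at 0.85 the handle lies right over the green line. Travel ends at 1.3.
- blue_mark (a point): The middle of the green line painted on the grey plate (300 x 230 x 8 mm) of the blue-capped port, 185 mm from the nut's axis; the line is 70 mm long and 10 mm wide and points at the nut.
- red_handle (a point): The same point, 180 mm from the nut's axis, on the handle of the identical wrench on the port with the red cap. To be left alone; the two ports may stand in either place.
- red_worm (a joint): Roll of the red port's worm, rad (starts between 0 and 0.35). To be left alone.

How it is judged:
On the way, in this order (a step that is already met when the one before it is completed fails the run):
1. the jaws of the blue port's wrench just fit the nut (value of joint blue_worm above 1 rad), for 0.2 s.
2. the handle has been swung over the green line, jaws still fitting (value of joint blue_worm above 1 rad and value of joint blue_swing between 0.67 and 1.03 rad), for 0.2 s.
At the end, for the whole second after the job is handed in: The worm of the blue port's wrench is rolled to within 0.2 rad of its stop (jaws within about 1 mm of the nut), and its handle rests within 0.18 rad (10 degrees) of the green line (all of step 2 and velocity of joint blue_swing below 0.05 rad/s); the robot touches nothing.
It fails at once if the blue port's wrench is swung well along (past 0.5 rad) with its jaws still loose on the nut (value of joint blue_swing above 0.5 rad and value of joint blue_worm below 0.9 rad).
It fails at once if the handle is swung far past the green line (value of joint blue_swing above 1.2 rad).
It fails at once if the wrench on the red port is swung by more than 25 mm at its handle (distance of red_handle from where it was at the start of the episode above 0.025 m).
It fails at once if the worm on the red port is rolled (value of joint red_worm above 0.7 rad).
It also fails if it takes over 42 s, if anything falls off the work surface, if the arm or the gripper's body presses on something with over 40 N, if the wrist force passes 120 N, or if a joint passes its speed limit or range.

## Working session

There is one attempt and no reset: what is moved stays moved. The work goes in short steps, Python scripts to look and compute and a tool call to move; the robot and the scene stay as the last step left them, time stands still between calls to the robot, and variables do not carry over. Pictures are saved under pics/ and viewed, at most 10 in all, crops included, and the job is handed in when it is done.

Besides the shell and the picture viewer there is one more tool, called after "Call:" in YAML: its name, and indented under it one key for each argument. servo_tool: Moves the arm, as the interface text tells. Shifts and turns lie within -1 to 1; 1 stands for 30 mm of shift or 10 degrees of turn. Its arguments: {"type":"object","properties":{"rows":{"type":"array","items":{"type":"array","items":{"type":"number","minimum":-1,"maximum":1}}}},"required":["rows"]}

```bash
mkdir -p pics; cat > h.py <<'E'
import numpy as np, cv2
from station import observe, cams, manip, models
def ray(p,uv):
    R=cv2.Rodrigues(np.array(p["rvec"],float))[0]; t=np.array(p["tvec"],float).ravel()
    d=R.T@np.linalg.inv(p["K"])@np.array([uv[0],uv[1],1.]); c=-R.T@t
    return c,d
def atz(p,uv,z):
    c,d=ray(p,uv); return c+d*(z-c[2])/d[2]
def proj(p,X):
    return cv2.projectPoints(np.array(X,float).reshape(-1,1,3),np.array(p["rvec"],float),np.array(p["tvec"],float),np.array(p["K"],float),None)[0][:,0]
def save(p,n): cv2.imwrite("pics/"+n+".png",p["frame"][:,:,::-1])
E
python3 - <<'E'
from h import *
Z=dict(blue_worm_top=.064,blue_handle=.042,blue_mark=.008,red_handle=.042)
for n in("top","scene"):
    p=cams.read_camera(n); save(p,n)
    for k,z in Z.items():
        for r in models.search_frame(k,p)[:3]: print(n,k,np.round(r["at"]),round(r["confidence"],2),atz(p,r["at"],z).round(3))
s=observe(); print(s["tool_pos"],s["ee_rot"],s["clock"],s["opening"],manip.grip_point_offset)
E
```

```text
top blue_worm_top [187. 194.] 0.79 [0.506 0.17  0.064]
top blue_handle [177. 203.] 0.86 [0.483 0.198 0.042]
top blue_mark [168. 191.] 0.95 [0.513 0.228 0.008]
top blue_mark [342. 189.] 0.39 [ 0.527 -0.204  0.008]
top red_handle [338. 194.] 0.59 [ 0.515 -0.187  0.042]
scene blue_worm_top [310. 230.] 0.86 [0.533 0.175 0.064]
scene blue_handle [323. 228.] 0.73 [0.493 0.194 0.042]
scene blue_mark [334. 253.] 0.65 [0.521 0.236 0.008]
scene red_handle [182. 181.] 0.9 [ 0.522 -0.173  0.042]
[0.29083182 0.66408055 0.21861196] [ 2.06907349e-05  2.04908090e-01  9.78781219e-01 -1.93905284e-05] 0.5 0.9999735833953163 0.0188
```

View pics/top.png

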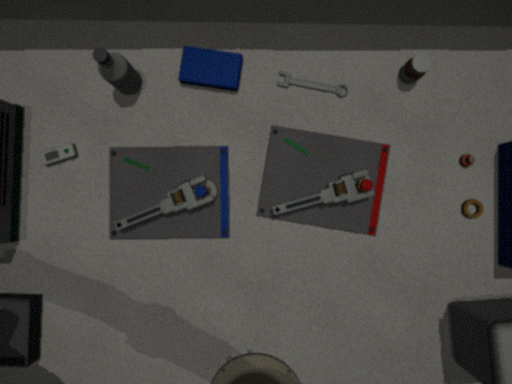

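View pics/scene.png

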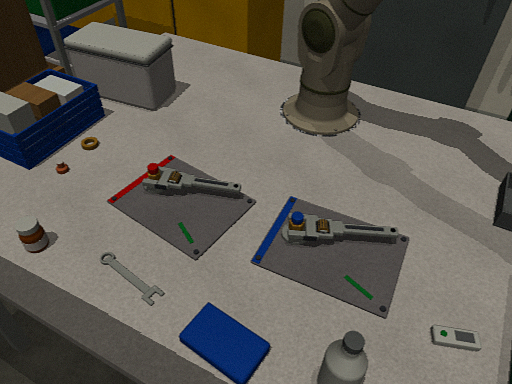

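The top view shows the blue cap at (201,191), worm (179,197), handle end (122,226) and green line (137,163). In the scene view the cap is at (297,217), the worm at (325,230) and the line at (358,287). The networks' hits are rough, so I'll segment by colour instead.

```bash
python3 - <<'E'
from h import *
def cen(p,mask,box):
    m=np.zeros_like(mask);a,b,c,d=box;m[c:d,a:b]=mask[c:d,a:b]; v,u=np.nonzero(m); return (u.mean(),v.mean(),len(u))
for n,bc,bg,bw in(("top",(190,211,180,200),(115,160,150,180),(168,190,185,208)),("scene",(288,306,208,226),(335,385,265,305),(312,336,218,242))):
    p=cams.read_camera(n); f=p["frame"].astype(int); r,g,b=f[...,0],f[...,1],f[...,2]
    c=cen(p,(b>1.5*r)&(b>60)&(b>1.3*g),bc); m=cen(p,(g>1.4*r)&(g>1.4*b),bg); w=cen(p,(r>1.5*b)&(r>50),bw)
    C=atz(p,c,.072 if n=="top" else .067);M=atz(p,m,.008);W=atz(p,w,.060)
    print(n,c,m,w,C.round(4),M.round(4),W.round(4),'mark dist',np.linalg.norm((M-C)[:2]),'worm',np.linalg.norm((W-C)[:2]), 'ang',np.degrees([np.arctan2(*(M-C)[1::-1]),np.arctan2(*(W-C)[1::-1])]))
    if n=="top":
        E=atz(p,(122,226),.049); print('end',E,np.linalg.norm((E-C)[:2]),np.degrees(np.arctan2(*(E-C)[1::-1])))
E
```

```text
top (np.float64(199.94505494505495), np.float64(190.2967032967033), 91) (np.float64(136.44230769230768), np.float64(163.64423076923077), 104) (np.float64(177.05714285714285), np.float64(196.71428571428572), 35) [0.5141 0.1382 0.072 ] [0.5791 0.3096 0.008 ] [0.4982 0.1935 0.06  ] mark dist 0.18332605123819032 worm 0.057510830511940926 ang [ 69.22919427 106.03068026]
end [0.42590823 0.32493678 0.049     ] 0.2065290322560567 115.28455579662203
scene (np.float64(296.2037037037037), np.float64(215.00925925925927), 108) (np.float64(358.2317880794702), np.float64(286.78145695364236), 151) (np.float64(322.47777777777776), np.float64(224.5888888888889), 90) [0.5092 0.1322 0.067 ] [0.5802 0.3106 0.008 ] [0.501  0.1926 0.06  ] mark dist 0.19199127862169885 worm 0.060999558255485115 ang [68.30675406 97.76771088]
```

Everything fits the given sizes. The nut is at (0.5135, 0.137), the handle at about 114.5° (swing about 0.05), the line at 69°, and the worm top at about (0.497, 0.193). I'll turn tool x along the handle and approach.

Call:
servo_tool:
  rows:
    - [-1,0,0,0,1]
    - [-1,0,0,0,1]
    - [-1,0,0,0,1]
    - [-1,0,0,0,1]
    - [-1,-1,0,0,0.2]
    - [-1,-1,0,0.4,0]
    - [-1,-1,0,0.4,0]
    - [-1,-1,0,0.4,0]
    - [-1,-1,0,0.4,0]
    - [-1,-1,0,0.4,0]

```text
clock: 1.85
tool_pos: [0.3664, 0.4998, 0.1585]
ee_rot: [0.0, 0.542, 0.84, 0.0]
wrist_force: [0.8, -0.3, 0.4]
opening: 0.01
grip_force: 0.0
```

Call:
servo_tool:
  rows:
    - [-1,-1,0,0.2,0]
    - [-1,-1,0,0.2,0]
    - [-1,-1,0,0,0]
    - [-1,-1,0,0,0]
    - [-1,-1,0,0,0]
    - [-1,-1,0,0,0]
    - [-1,-1,0,0,0]
    - [-1,-1,0,0,0]
    - [-1,-1,0,0,0]
    - [-1,0,0,0,0]

```text
clock: 3.1
tool_pos: [0.4785, 0.2523, 0.1469]
ee_rot: [0.0, 0.544, 0.839, -0.0]
wrist_force: [-0.5, -0.8, 0.3]
opening: 0.002
grip_force: 0.0
```

```bash
python3 - <<'E'
from h import *
p=cams.read_camera("wrist"); save(p,"w1"); s=observe()
print(s["tool_pos"],s["ee_rot"],s["wrist_force"],s["clock"],s["joint_pos"])
print(proj(p,[[.5135,.137,.074],[.497,.193,.064],[.439,.301,.049]]))
E
```

```text
[0.47782211 0.253929   0.14683631] [1.09327108e-04 5.42953890e-01 8.39762477e-01 2.06853469e-04] [-0.29807114  0.80340829 -0.11061003] 3.15 [-0.6919667   0.48249622  0.13876552  2.0957296  -0.11914765  0.57008572
 -0.04556493]
[[240.07898199 321.44537116]
 [248.24133764 260.48729169]
 [237.05138097 121.66163836]]
```

View pics/w1.png

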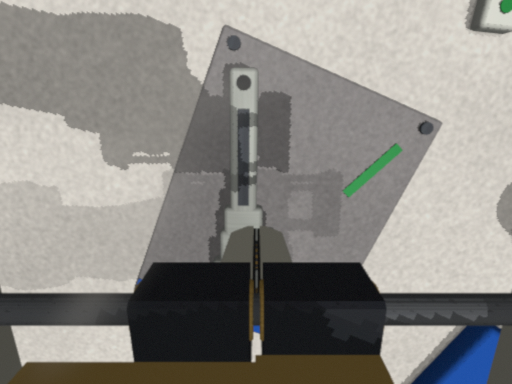

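The wrist view shows the handle running up column ~243, with its end hole at (244,83), the slot bottom at (240,203) and the green line at (373,170). The shut fingers hide the worm. I'll check the handle axis.

```bash
python3 - <<'E'
from h import *
p=cams.read_camera("wrist"); f=p["frame"]
g=cv2.cvtColor(f,cv2.COLOR_RGB2GRAY)
A=atz(p,(244,83),.049);B=atz(p,(240,203),.049);M=atz(p,(373,170),.008)
C=np.array([.5135,.137])
for P in(A,B,M): d=P[:2]-C; print(P.round(4),np.hypot(*d).round(4),np.degrees(np.arctan2(d[1],d[0])).round(2))
for v in (100,130,160,190): print(v,g[v,215:275:2])
d=(A-B)[:2];print(np.degrees(np.arctan2(d[1],d[0])))
s=observe();print(s["tool_pos"]);print(proj(p,s["tool_pos"]))
E
```

```text
[0.4313 0.3332 0.049 ] 0.2127 112.73
[0.4691 0.2373 0.049 ] 0.1097 113.87
[0.5822 0.3117 0.008 ] 0.1877 68.54
100 [102 102 103 103 103 103 101 102 139 163 172 172 175 175 176 180 179 180
 181 179 158 126 104  94  95  95  94  93  94  94]
130 [ 96  98  97  96  93  92  97  91 103 117 121  98  70  84  81  80  80 138
 184 179 154 108  87  90  91  94  94  93  93  89]
160 [ 90  88  87  91  93  92  91  87 100 114 118  93  52  54  73  77  81 147
 182 170 144  97 101  87  89  88  89  88  88  88]
190 [116 118 112 100  78  82  73  70  84  95  93  77  53  68  67  68  73 144
 157 148 127 118 118 117 117 118 115 118 117 118]
111.52172111266484
[0.47742043 0.25493938 0.14679776]
[[256.5315255  235.49423082]]
```

Call:
servo_tool:
  rows:
    - [-1,-0.82,-0.15,0,0]
    - [-1,-0.82,0,0.2,0]
    - [-1,-0.82,0,0.4,0]
    - [-1,0,0,0.6,0]
    - [-1,0,0,0.6,0]
    - [-1,0,0,0.4,0]
    - [-1,0,0,0.3,0]
    - [-1,0,0,0.1,0]
    - [-1,0,0,0,0]
    - [-1,0,0,0,0]

```text
clock: 4.45
tool_pos: [0.5039, 0.1856, 0.069]
ee_rot: [0.0, 0.542, 0.84, 0.0]
wrist_force: [0.1, 1.0, -0.1]
opening: 0.005
grip_force: 0.0
```

```bash
python3 - <<'E'
from h import *
p=cams.read_camera("scene"); s=observe()
cv2.imwrite("pics/s2.png",cv2.resize(p["frame"][160:300,230:420,::-1],None,fx=4,fy=4,interpolation=2))
print(s["tool_pos"],s["wrist_force"],(proj(p,s["tool_pos"])-[230,160])*4)
E
```

```text
[0.50392578 0.18555551 0.06905599] [-0.4626709   0.43420884 -0.039176  ] [[358.23609883 246.25139233]]
```

View pics/s2.png

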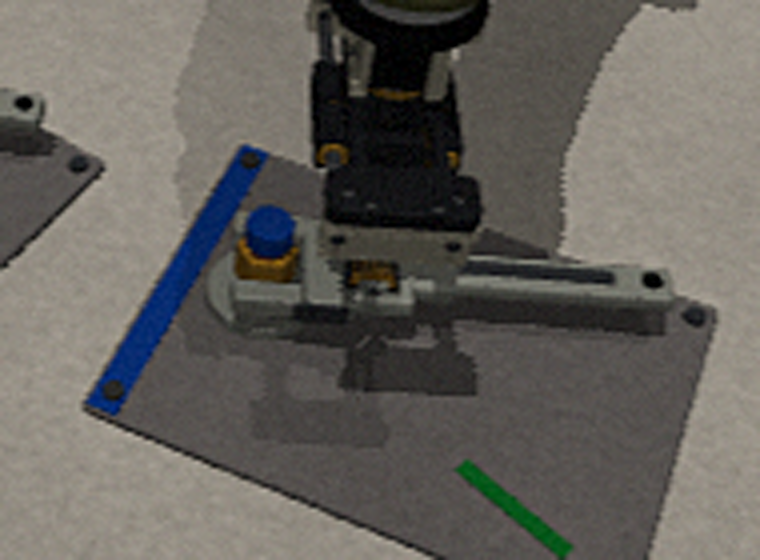

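The fingertips hover right over the worm, at about (370,265) in the crop, and the cap is clear at (270,230). I'll press and stroke.

Call:
servo_tool:
  rows:
    - [-1,0,0,0.15,0]
    - [-1,0,0,0.1,0]
    - [-1,0,0,0,0]
    - [-1,0,0,0,0]
    - [-1,0,0,0,0]
    - [-1,0,0,0,0]
    - [-1,0,0,0,0]
    - [-1,0,0,0,0]
    - [-1,0,0,0,0]
    - [-1,0,0,0,0]

```text
clock: 5.75
tool_pos: [0.5039, 0.1856, 0.0612]
ee_rot: [0.0, 0.542, 0.84, 0.0]
wrist_force: [1.7, 1.0, 3.4]
opening: 0.007
grip_force: 1.8
```

Contact is about 3.4 N, as expected at 3 mm. Dragging.

Call:
servo_tool:
  rows:
    - [-1,0.12,0,0,0]
    - [-1,0.12,0,0,0]
    - [-1,0.12,0,0,0]
    - [-1,0.12,0,0,0]
    - [-1,0.12,0,0,0]
    - [-1,0,0,0,0]
    - [-1,0,0,-0.4,0]
    - [-1,0,0,-0.4,0]
    - [-1,-0.6,0,0,0]
    - [-1,0,0,0,0]

```text
clock: 7.0
tool_pos: [0.5044, 0.1835, 0.0854]
ee_rot: [0.0, 0.543, 0.84, -0.0]
wrist_force: [0.3, 1.2, 0.1]
opening: 0.003
grip_force: 0.0
```

Call:
servo_tool:
  rows:
    - [-1,0,0,0.4,0]
    - [-1,0,0,0.4,0]
    - [-1,0,0,0,0]
    - [-1,0.12,0,0,0]
    - [-1,0.12,0,0,0]
    - [-1,0.12,0,0,0]
    - [-1,0.12,0,0,0]
    - [-1,0.12,0,0,0]
    - [-1,0.06,0,0,0]
    - [-1,0,0,0,0]

```text
clock: 8.25
tool_pos: [0.4953, 0.204, 0.0611]
ee_rot: [-0.0, 0.542, 0.84, 0.0]
wrist_force: [-0.3, -0.0, 3.7]
opening: 0.008
grip_force: 1.8
```

Call:
servo_tool:
  rows:
    - [-1,0,0,-0.4,0]
    - [-1,0,0,-0.4,0]
    - [-1,-0.7,0,0,0]
    - [-1,0,0,0.4,0]
    - [-1,0,0,0.4,0]
    - [-1,0,0,0,0]
    - [-1,0.12,0,0,0]
    - [-1,0.12,0,0,0]
    - [-1,0.12,0,0,0]
    - [-1,0.12,0,0,0]

```text
clock: 9.5
tool_pos: [0.4981, 0.1978, 0.0613]
ee_rot: [0.0, 0.542, 0.84, 0.0]
wrist_force: [0.6, -2.0, 3.4]
opening: 0.003
grip_force: 1.8
```

```bash
python3 -c "
from h import *
s=observe();print(s['wrist_force'],s['tool_pos'])"
```

```text
[ 0.58968787 -1.99716731  3.4082811 ] [0.49814167 0.19784689 0.06130324]
```

Call:
servo_tool:
  rows:
    - [-1,0.12,0,0,0]
    - [-1,0.12,0,0,0]
    - [-1,0,0,-1,0]
    - [-1,0,-1,-1,0]
    - [-1,0,-1,-0.5,0]
    - [-1,0,-1,0,0]
    - [-1,1,-0.2,0,0]
    - [-1,1,0,0,0]
    - [-1,1,0,0,0]
    - [-1,0,0,0,0]

```text
clock: 10.75
tool_pos: [0.3692, 0.2487, 0.1359]
ee_rot: [-0.001, 0.54, 0.842, -0.0]
wrist_force: [0.9, 0.6, -0.5]
opening: 0.006
grip_force: 0.0
```

```bash
python3 - <<'E'
from h import *
p=cams.read_camera("wrist"); q=cams.read_camera("scene"); s=observe()
print(s["tool_pos"],s["wrist_force"])
b=cv2.resize(q["frame"][190:290,270:420],(750,500),interpolation=2)
cv2.imwrite("pics/s3.png",b[:,:,::-1])
t=cams.read_camera("top"); cv2.imwrite("pics/t3.png",cv2.resize(t["frame"][150:235,105:235,::-1],None,fx=5,fy=5,interpolation=2))
E
```

```text
[0.37015826 0.24654922 0.13594378] [ 1.06843535 -0.11876922 -0.32472764]
```

View pics/s3.png

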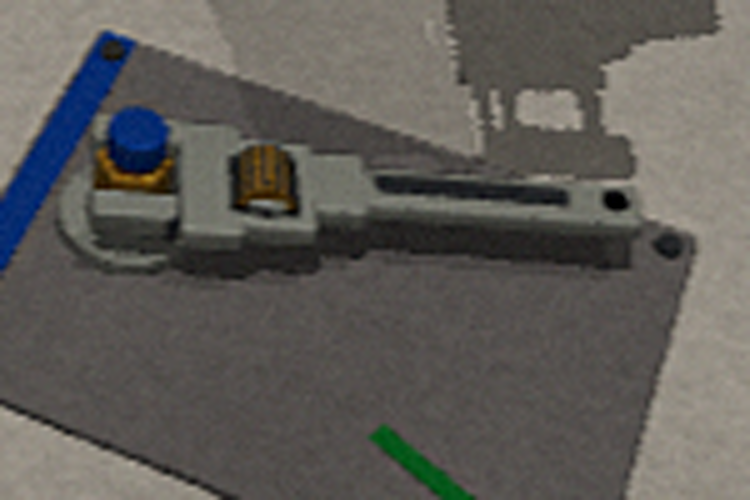

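The wrench is visible with the worm at (265,178) and the nut at (135,175) seemingly against the jaw. I'll compare before and after at the same crop to confirm.

```bash
python3 - <<'E'
from h import *
a=cv2.imread("pics/scene.png"); q=cams.read_camera("scene")["frame"][:,:,::-1]
c=lambda f,y,x,h,w,k:cv2.resize(f[y:y+h,x:x+w],(w*k,h*k),interpolation=cv2.INTER_CUBIC)
r1=np.hstack([c(a,205,278,45,65,6),c(q,205,278,45,65,6)])
t0=cv2.imread("pics/top.png"); t=cams.read_camera("top")["frame"][:,:,::-1]
r2=np.hstack([c(t0,173,160,45,65,6),c(t,173,160,45,65,6)])
cv2.imwrite("pics/cmp.png",cv2.convertScaleAbs(np.vstack([r1,r2]),alpha=1.3))
E
```

```text
(no output)
```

View pics/cmp.png

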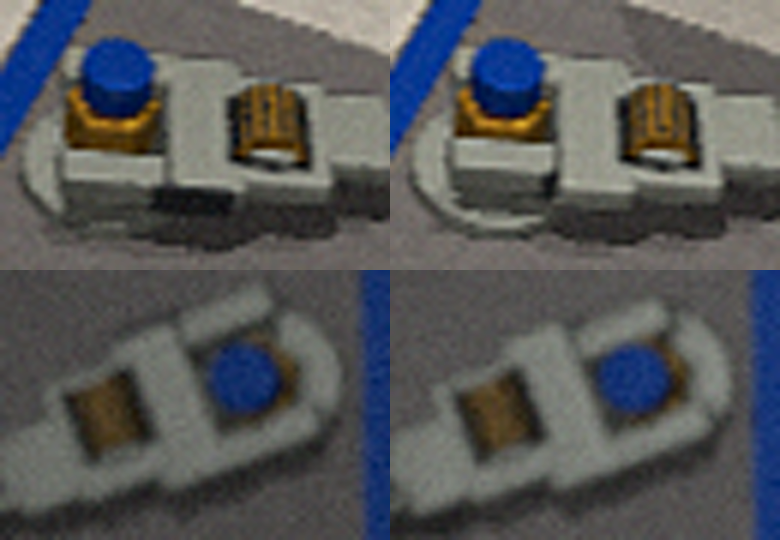

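The jaw moved about 2 px (5–6 mm) onto the nut, which is full travel, and the handle hasn't moved. Next I'll go down beside the handle and approach it.

Call:
servo_tool:
  rows:
    - [-1,0.35,0,0.5,0]
    - [-1,0.3,0,1,0]
    - [-1,0,0,1,0]
    - [-1,0,0,1,0]
    - [-1,0,0.5,0,0]
    - [-1,0,0.5,0,0]
    - [-1,0,0.4,0,0]
    - [-1,0,0.2,0,0]
    - [-1,0,0,0,0]
    - [-1,0,0,0,0]

```text
clock: 12.25
tool_pos: [0.4059, 0.2838, 0.0313]
ee_rot: [-0.0, 0.542, 0.84, -0.0]
wrist_force: [0.0, 0.3, -0.4]
opening: 0.006
grip_force: 0.0
```

Call:
servo_tool:
  rows:
    - [-1,0,0.1,0,0]
    - [-1,0,0.1,0,0]
    - [-1,0.03,0.26,0,0.25]
    - [-1,0.03,0.26,0,0.25]
    - [-1,0.03,0.26,0,0.25]
    - [-1,0.03,0.26,0,0.25]
    - [-1,0.03,0.26,0,0.25]
    - [-1,0.03,0.26,0,0.25]
    - [-1,0.03,0.26,0,0.25]
    - [-1,0.03,0.26,0,0.25]

```text
clock: 13.5
tool_pos: [0.4698, 0.311, 0.031]
ee_rot: [-0.0, 0.68, 0.733, -0.0]
wrist_force: [-4.3, 2.2, 0.7]
opening: 0.004
grip_force: 2.0
```

```bash
cat > sw.py <<'E'
from h import *
p=cams.read_camera("scene"); t=cams.read_camera("top"); s=observe()
print(s["tool_pos"],s["ee_rot"],s["wrist_force"],s["clock"])
c=lambda f,y,x,h,w,k:cv2.resize(f[y:y+h,x:x+w],(w*k,h*k),interpolation=cv2.INTER_CUBIC)
import sys
cv2.imwrite("pics/"+sys.argv[1],np.vstack([c(p["frame"],195,250,85,190,4)[:,:760],c(t["frame"],145,80,60,190,4)])[:,:,::-1])
E
python3 sw.py sw1.png
```

```text
[0.47094551 0.31082887 0.03103851] [3.16237705e-04 6.80399236e-01 7.32841259e-01 6.84170043e-04] [-0.77524251 -0.49734071 -0.32452889] 13.6
```

View pics/sw1.png

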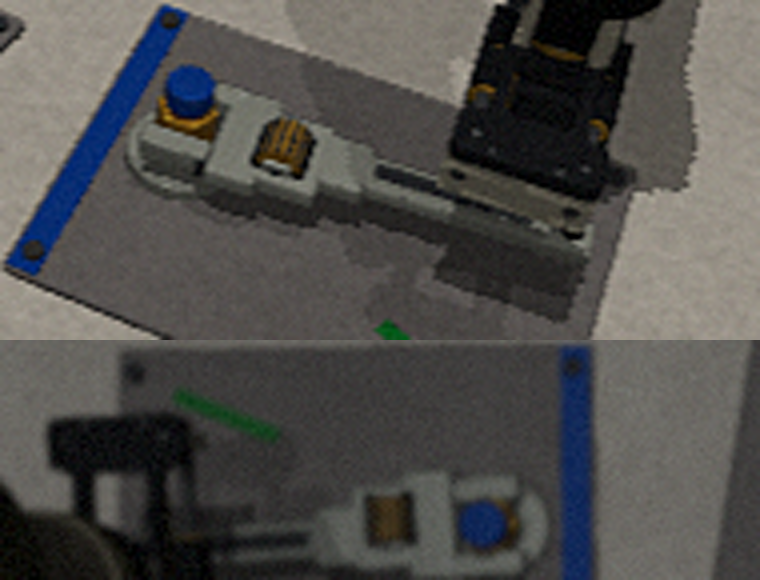

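The handle follows the fingers and is now at about 94°. About 25° remain to the line at 68.8°.

Call:
servo_tool:
  rows:
    - [-1,0.03,0.26,0,0.25]
    - [-1,0.03,0.26,0,0.25]
    - [-1,0.03,0.26,0,0.25]
    - [-1,0.03,0.26,0,0.25]
    - [-1,0.03,0.26,0,0.25]
    - [-1,0.03,0.26,0,0.25]
    - [-1,0.03,0.26,0,0.25]
    - [-1,0.03,0.26,0,0.25]
    - [-1,0.03,0.26,0,0.25]
    - [-1,0.03,0.16,0,0.15]

```text
clock: 14.85
tool_pos: [0.5454, 0.3114, 0.0312]
ee_rot: [-0.0, 0.818, 0.575, 0.0]
wrist_force: [-2.0, 3.8, 0.9]
opening: 0.005
grip_force: 1.9
```

Call:
servo_tool:
  rows:
    - [-1,0,0.1,0,0.1]
    - [-1,0,0,0,0]
    - [-1,0,0,0,0]
    - [-1,0,-0.5,0,0]
    - [-1,0,-1,0,0]
    - [-1,0,-0.5,-0.5,0]
    - [-1,0,0,-1,0]
    - [-1,0,0,-1,0]
    - [-1,0,0,-1,0]
    - [-1,0,0,0,0]

```text
clock: 16.1
tool_pos: [0.4925, 0.3314, 0.1391]
ee_rot: [-0.0, 0.822, 0.569, 0.002]
wrist_force: [-0.3, 0.7, -1.1]
opening: 0.006
grip_force: 0.0
```

```bash
python3 sw.py sw2.png
```

```text
[0.49122501 0.33089036 0.1366894 ] [-6.23061366e-05  8.22312759e-01  5.69035564e-01  4.99839886e-04] [ 0.13839046 -0.16716979 -0.64655988] 16.2
```

View pics/sw2.png

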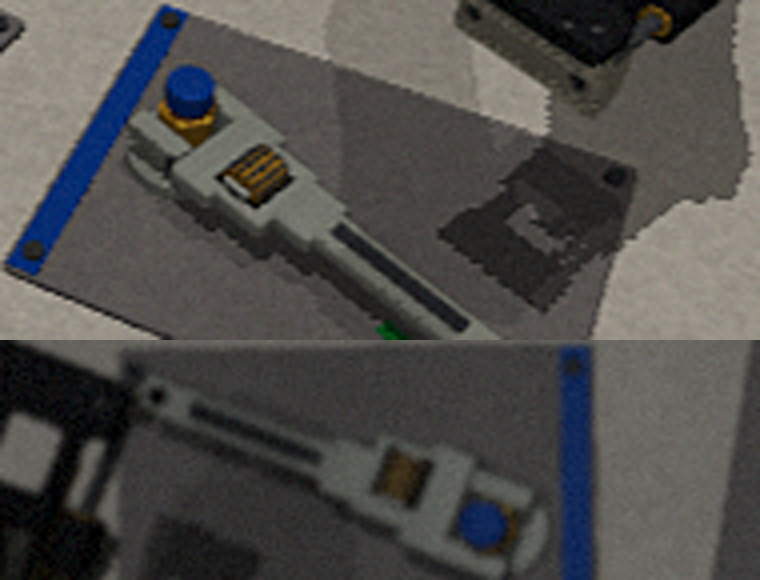

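The top view shows the handle covering the green line (slope 21° against 23°). The jaw is still on the nut and the gripper is clear, so I'm handing in.

```bash
python3 -c "
from h import *
print(manip.close_job())"
```

```text
the job is handed in; nothing more can be done
None
```

I rolled the blue port's worm until the jaws closed on the nut, then swung its handle over the green line (about 2° off in the last picture). The gripper is clear, the red port's wrench was never approached, and the job is handed in at about 16 s, with no verdict returned.

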